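# Index the inspection turntable at the tall post and clamp it

### The job

Push the turntable's pointer arm round with a fingertip until it points straight at the taller of the two round-footed posts, leave it there, and then push the clamp lever round until it is fully home against its stop. Do not touch the steel sleeve that stands on the turntable, do not pick anything up, and leave the other parts where they stand.

Things in the scene. Friction and masses are not known exactly. Their poses are not given: they have to be found in the camera images.
- fixture: the grey base plate of the indexing fixture, bolted down, 350 x 310 x 14 mm (x from -175 to 175, y from -165 to 145 mm in its frame); origin on its underside (the bench top), below the turntable's axis. The posts and two small loose parts stand on its upper face, 14 mm above the bench
- turntable (a joint): angle of the pointer arm about the vertical turntable axis, rad: 0 = pointing along the fixture's +x, growing counter-clockwise seen from above (pi/2 = along the fixture's +y); stops at -0.6 and 3.1. It has friction (about 0.15 N m, 2 N at 80 mm from the axis) and stays where it is left
- turntable_axis (a point): point on the turntable's axis, 48 mm above the bench, turning with the turntable: x points along the pointer arm, z up. The turntable is an aluminium drum 100 mm in diameter, its top 60 mm above the bench. Three arms stick out level with this point, 120 degrees apart: the pointer, and two short round ones (12 mm thick, ending in an 18 mm black ball, reaching 80 mm from the axis)
- pointer_tip (a point): the sharp tip of the pointer, the longest of the turntable's three arms and the only one with a pointed end: a steel bar 14 mm wide and 16 mm high (40 to 56 mm above the bench) from the drum to 92 mm from the axis, then a cone to the tip, 112 mm from the axis
- tall_post: the taller post, the one to point at: round steel, 14 mm in diameter, 85 mm tall, with a round foot 22 mm in diameter and 12 mm high, held fast on the base plate 125 to 165 mm from the turntable axis; origin at the centre of its underside, 14 mm above the bench; its top is 99 mm above the bench. It may stand at either of the two post places
- short_post: the shorter post, like the tall one but 40 mm tall (top 54 mm above the bench), held fast; origin at the centre of its underside
- clamp (a joint): angle of the clamp lever about its vertical pivot, rad: it starts at 0 to 0.35 (open, sticking out from the turntable) and grows counter-clockwise seen from above to 1.25, where it lies parallel to the fixture's x axis, at its stop (fully home). It has friction (about 0.12 N m) and stays where it is left. It swings in the plane of the bench
- clamp_pivot (a point): point on the clamp lever's pivot axis, level with the middle of the lever, 52 mm above the bench; at x = -60, y = -115 mm in the fixture's frame; x points along the lever to its ball. The stop pin, 10 mm in diameter with its top 60 mm above the bench, stands on the turntable side of the lever, 64 mm from the pivot
- clamp_ball (a point): centre of the black ball (24 mm in diameter) on the end of the clamp lever, 90 mm from the pivot and 52 mm above the bench; the lever between them is a steel bar 14 mm wide and 14 mm high (45 to 59 mm above the bench)
- sleeve: dark steel sleeve standing loose on the turntable's middle, over a low boss, 56 mm outside diameter, 38 mm tall (top 98 mm above the bench), not to be touched by the robot; it turns with the turntable; origin at the centre of its underside
- ground_pin: loose ground steel pin standing on the base plate, 16 mm in diameter, 45 mm tall; origin at the centre of its underside; leave it alone
- collar: loose dark steel ring lying on the base plate, 40 mm in diameter, 16 mm tall; origin at the centre of its underside; leave it alone
- tube_a: loose dark steel tube standing on the bench, 60 mm in diameter, 95 mm tall; origin at the centre of its underside; leave it alone
- tube_b: another tube like tube_a; leave it alone
- shaft: loose bright steel shaft standing on the bench, 38 mm in diameter, 170 mm tall; origin at the centre of its underside; leave it alone
- caliper: loose digital caliper lying flat on the bench, 220 mm long, 14 mm high; origin under its bar, near the middle; leave it alone
- gauge_block: loose steel block lying on the bench, 35 x 30 x 20 mm; origin at the centre of its underside; leave it alone

How it is judged:
On the way, in this order (a step that is already met when the one before it is completed fails the run):
1. the pointer points at the tall post while the clamp lever is still open (y of tall_post in the frame of turntable_axis between -0.008 and 0.008 m and x of tall_post in the frame of turntable_axis above 0.05 m and value of joint clamp below 0.6 rad), for 0.3 s.
2. the clamp lever is fully home, the pointer still at the tall post (y of tall_post in the frame of turntable_axis between -0.008 and 0.008 m and x of tall_post in the frame of turntable_axis above 0.05 m and value of joint clamp above 1.17 rad), for 0.2 s.
At the end, for the whole second after the job is handed in: The line along the pointer arm passes within 8 mm of the tall post's centre (about 3 degrees), the clamp lever is within 0.08 rad of its stop, and the sleeve stands upright on the turntable's middle (all of step 2 and angle between sleeve's own z axis and vertical below 0.1 rad and horizontal distance between sleeve and turntable_axis below 0.01 m); the robot touches nothing.
It fails at once if the robot touches the sleeve on the turntable (contact force between any of the fingers, the arm and sleeve above 0.5 N).
It fails at once if the sleeve is lifted, tipped or pushed off the turntable's middle (angle between sleeve's own z axis and vertical above 0.2 rad or horizontal distance between sleeve and turntable_axis above 0.012 m or height (world z) of sleeve above 0.075 m).
It fails at once if another loose part is moved more than 20 mm or picked up (distance of any of ground_pin, collar, tube_a, tube_b, shaft, caliper, gauge_block from where it was at the start of the episode above 0.02 m).
It also fails if it takes over 58 s, if anything falls off the work surface, if the arm or the gripper's body presses on something with over 40 N, if the wrist force passes 120 N, or if a joint passes its speed limit or range.

### The arm

A 6-joint arm with a two-finger parallel gripper is mounted at the origin on the work surface. World frame = base frame: x ahead of the robot, y to its left, z up, the work surface at z = 0. Lengths are in m, angles in rad, forces in N, time in s.
With the tool pointing down it reaches from about 0.3 to 1 m from the base axis. Payload 5.1 kg.
Tool frame: the origin (TCP) lies on the centre line of the jaws, within the pads' length; the fingertips stand ahead of it and the grasp point (between the pads) is the TCP (arm.tips_ahead is the z of the fingertips in the tool frame, in m); z points along the fingers, y is the line along which they close (so a half turn about z gives the same grasp; the last joint's range is limited). The gripper opens to 95 mm and grips with 3 to 60 N. Pads are 20 mm wide; open, the fingers measure 119 mm over their backs; the gripper's body (75 mm by 180 mm) begins 59 mm behind the grasp point.
Start: joints at [1.047, 0.124, 1.65, -0, 1.367, -0.083], TCP at [0.277, 0.588, 0.208] pointing down, gripper open.
Joint ranges: [-2.61, 2.61], [-1.02, 2.33], [0.03, 2.71], [-1.35, 4.49], [0.32, 2.68], [-2.91, 2.91]. Speed limits (rad/s): [2.57, 2.57, 3.14, 3.14, 3.14, 3.14].

### API

Orientations are given as a rotation vector (axis times angle).
In Python, from rig import arm gives the robot as it stands.
- The arm moves only by the tool move_arm, never from a script. Its argument "rows" is a list of rows, each a list of 3 entries, a list of its own where there are three numbers: the shift along the tool's x, y, z in mm, then the turn, a rotation vector about the tool's x, y, z in rad, then the finger opening in mm, from 0 to 95.1. In form: [[[dx, dy, dz], [wx, wy, wz], claw], ...]. A call has 1 to 12 rows; each row is the pose to reach, as a shift and turn from the pose commanded when the call began, along the tool's axes at that moment; what a row does not reach only later rows make up. A row lasts 1/8 s, in which the tool goes at most 62.5 mm and 10.7 degrees, less where a joint would pass 70% of its speed; a pose out of reach is approached as far as the arm can. A call with a gripper value outside its range is refused whole. The fingers move at their own pace and stop on an object; "grip_force" is the grip in N (left out, the last holds). Time passes only in rows, so rows that repeat a pose let the fingers close. It gives the time, the measured TCP pose, the force, the opening and the grip force at its end, in the units of the state.
- arm.observe(): the state, without advancing time (a new reading comes with each control period).
- arm.read_camera(name): name is "scene" or "side" or "wrist"; returns a dict with "pixels" (420x560x3 uint8, red, green, blue), "K" (3x3 intrinsics, pixels), "k1" (the pictures are not rectified: a ray, as slopes to the right and down, at radius r is drawn at 1 + k1 r^2 times it, then the intrinsics apply), "R" (3x3) and "t" (3): a world point X has camera coordinates R X + t; the wrist camera has in their place "T_tool_cam" (4x4, takes a point from camera to tool coordinates, whose origin is the TCP and whose axes are the flange's). Camera axes: x right, y down, z forward; pixel columns grow to the right and rows downward; lengths in m; the calibration is good to about 2 mm. A picture is of the moment at which its call begins: read the wrist's pose just before it. There is no depth.
- arm.sign_off(): hands the job in; it is judged then, once.
The state is a dict: "time": time; "joints": joint angles; "dq": joint speeds; "effort": joint torques, N m; "tcp_pos": TCP position; "ee_rot": TCP orientation; "wrist_force": force on the tool from outside, world axes, zero at the start; "moment": the same for the moment, N m; "gripper_width": finger opening in m; "grip_force": force on a finger pad.
Only numpy, scipy, OpenCV 4.12 (cv2) and the standard library are available. Lean on these libraries where they do the work, as an engineer would, in place of code of your own. Each camera call takes 0.05 s, during which the arm holds its last target. There are 200 camera calls.

## Working session

There is one attempt and no reset: what is moved stays moved. The work goes in short steps, Python scripts to look and compute and a tool call to move; the robot and the scene stay as the last step left them, time stands still between calls to the robot, and variables do not carry over. Pictures are saved under pics/ and viewed, at most 10 in all, crops included, and the job is handed in when it is done.

Besides the shell and the picture viewer there is one more tool, called after ">>>" as name([rows], argument=value, ...), one row to a line, values as JSON. move_arm: Moves the arm, as the interface text tells. Its arguments: {"type":"object","properties":{"rows":{"type":"array"},"grip_force":{"type":"number"}},"required":["rows"]}

```bash
mkdir -p pics; ls; cat > h.py <<'E'
from rig import arm
import numpy as np, cv2
def snap(n,f):
    s=arm.observe(); c=arm.read_camera(n); cv2.imwrite('pics/'+f,c['pixels'][:,:,::-1])
    import pickle; c['s']=s; pickle.dump(c,open('pics/'+f+'.pkl','wb')); return c
def ray(c,u,v):
    K=c['K']; d=np.array([[(u-K[0][2])/K[0][0],(v-K[1][2])/K[1][1]]]);p=d.copy()
    for _ in range(20): p=d/(1+c['k1']*(p**2).sum())
    r=np.array([p[0,0],p[0,1],1.]); R=np.array(c['R']);t=np.array(c['t'])
    return -R.T@t, R.T@r
def onz(c,u,v,z):
    o,d=ray(c,u,v); return o+d*(z-o[2])/d[2]
def proj(c,X):
    x=np.array(c['R'])@X+c['t']; p=x[:2]/x[2]; p=p*(1+c['k1']*(p@p)); K=c['K']
    return np.array([K[0][0]*p[0]+K[0][2],K[1][1]*p[1]+K[1][2]])
E
python3 - <<'E'
from h import *
for n in('scene','side'):
    c=snap(n,n+'.png'); print(n,-np.array(c['R']).T@c['t'])
s=arm.observe();print(s, arm.tips_ahead)
E
```

```text
pics
scene [1.53653847 0.07362319 0.76256192]
side [0.55148115 0.88163848 0.97768358]
{'time': 0.1, 'joints': array([ 1.04738872e+00,  1.24475840e-01,  1.65152545e+00, -1.21543824e-05,
        1.36750084e+00, -8.26007947e-02]), 'dq': array([-0.00140126,  0.00025878, -0.00231456,  0.00151678,  0.00101204,
        0.00140213]), 'effort': array([ 2.72940742e-04, -4.18880761e+01, -3.61096609e+01,  7.76339346e-02,
        4.61279985e-02, -8.42527720e-05]), 'tcp_pos': array([0.27706895, 0.58733782, 0.2069938 ]), 'ee_rot': array([-6.86699177e-01, -3.06505011e+00,  2.86782156e-03]), 'wrist_force': array([-0.22088303,  0.7309901 , -0.7351474 ]), 'moment': array([ 0.02663016, -0.06997245, -0.01412506]), 'grip_force': 0.0, 'gripper_width': 0.09499087968054355} 0.019
```

View pics/scene.png

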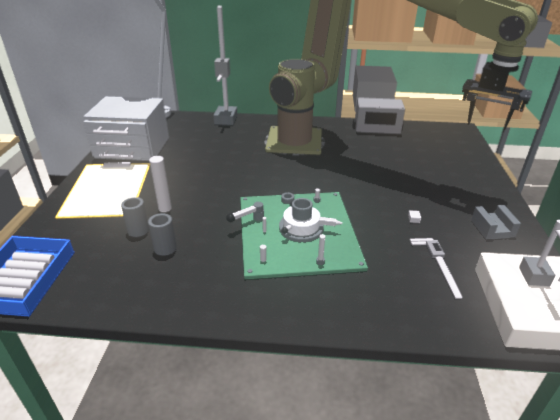

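View pics/side.png

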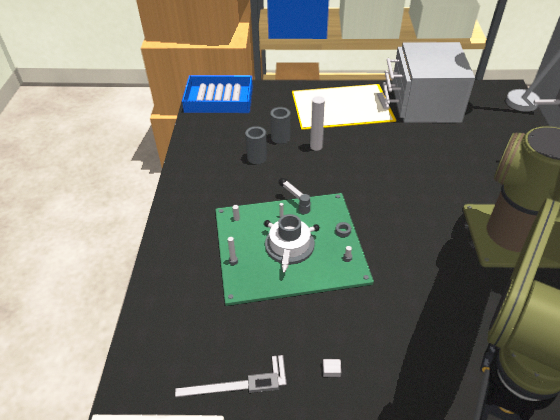

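The scene view shows the green plate at about (300,232), with the pointer pointing right to (340,222), the tall post at (322,248), the short post at (263,253) and the clamp ball at (232,217). The side view shows the pointer tip at (284,270), the tall post at (233,250), the short post at (236,213) and the clamp ball at (282,182). I'll enlarge both.

```bash
python3 - <<'E'
import cv2,numpy as np
a=cv2.imread('pics/scene.png')[175:280,220:370]; b=cv2.imread('pics/side.png')[170:305,205:375]
cv2.imwrite('pics/ca.png',cv2.resize(a,None,fx=5,fy=5,interpolation=cv2.INTER_CUBIC))
cv2.imwrite('pics/cb.png',cv2.resize(b,None,fx=4.4,fy=4.4,interpolation=cv2.INTER_CUBIC))
E
```

```text
(no output)
```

View pics/ca.png

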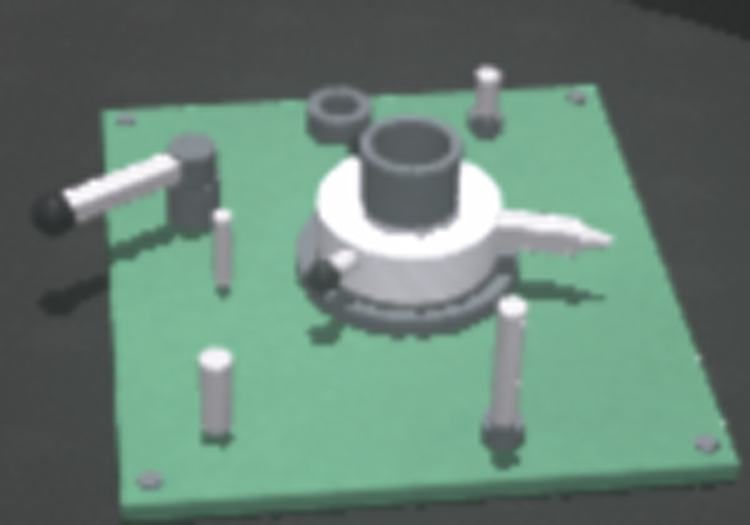

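View pics/cb.png

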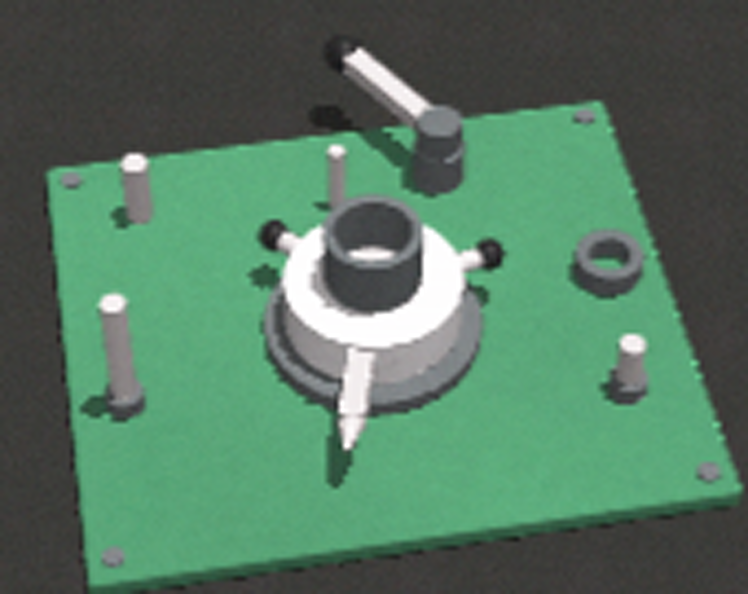

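The crops show these pixels (crop coordinates, scene / side):
- Tall post top: (512,306) / (114,302)
- Pointer tip: (611,240) / (347,446)
- Sleeve rim: (411,144) / (373,227)
- Clamp ball: (53,212) / (342,52)
- Lever hub: (192,148) / (438,125)

The footless pin is the ground pin.

```bash
python3 - <<'E'
from h import *
import pickle
A=pickle.load(open('pics/scene.png.pkl','rb'));B=pickle.load(open('pics/side.png.pkl','rb'))
ua=lambda p:((p[0]+.5)/5-.5+220,(p[1]+.5)/5-.5+175)
ub=lambda p:((p[0]+.5)/4.4-.5+205,(p[1]+.5)/4.4-.5+170)
D={'tall':((512,306),(114,302),.099),'tip':((611,240),(347,446),.048),'sleeve':((411,144),(373,227),.098),'ball':((53,212),(342,52),.052),
'hub':((192,148),(438,125),.07),'short':((487,74),(632,344),.054),'pin':((216,358),(135,162),.059),'stop':((222,215),(337,151),.06),'collar':((340,104),(609,246),.03)
,'c1':((103,112),(603,103),.014),'c2':((597,88),(740,492),.014),'c3':((738,465),(92,585),.014),'c4':((122,505),(48,172),.014)}
P={}
for k,(a,b,z) in D.items():
    oa,da=ray(A,*ua(a));ob,db=ray(B,*ub(b))
    s=np.linalg.lstsq(np.c_[da,-db],ob-oa,rcond=None)[0]; X=(oa+da*s[0]+ob+db*s[1])/2
    pa=onz(A,*ua(a),z);pb=onz(B,*ub(b),z);P[k]=(pa+pb)/2
    print(k,'tri',(X*1e3).round(1),'A',(pa*1e3).round(1)[:2],'B',(pb*1e3).round(1)[:2])
fx=(P['c4']-P['c1']+P['c3']-P['c2'])[:2];fy=(P['c2']-P['c1']+P['c3']-P['c4'])[:2]
print(np.degrees(np.arctan2(fx[1],fx[0])),np.degrees(np.arctan2(-fy[0],fy[1])),np.linalg.norm(fx)/2,np.linalg.norm(fy)/2)
yaw=(np.arctan2(fx[1],fx[0])+np.arctan2(-fy[0],fy[1]))/2
c=sum(P[k] for k in('c1','c2','c3','c4'))[:2]/4
R=np.array([[np.cos(yaw),-np.sin(yaw)],[np.sin(yaw),np.cos(yaw)]])
o=c-R@[0,-.01]; print('yaw',yaw,'origin',o)
for k in P: print(k,((P[k][:2]-o)@R*1e3).round(1))
E
```

```text
tall tri [701.  106.3  98.8] A [702.3 107. ] B [700.6 105.3]
tip tri [577.5 161.9  50. ] A [575.9 162.6] B [577.2 159.4]
sleeve tri [565.7  50.8  98.5] A [567.2  51.9] B [565.1  48.3]
ball tri [ 587.1 -141.2   54.3] A [ 584.3 -141.6] B [ 587.1 -144.1]
hub tri [528.2 -71.8  60.1] A [541.8 -70.1] B [528.6 -61.1]
short tri [424.1  92.3  53.8] A [424.7  92.4] B [424.1  92.2]
pin tri [705.8 -38.   58.9] A [707.1 -37.2] B [705.5 -39.2]
stop tri [587.9 -48.4  59.6] A [589.2 -47.9] B [587.6 -48.8]
collar tri [430.7   3.4  33.2] A [429.3   4.9] B [429.1  -2.7]
c1 tri [ 423.5 -142.2   11.5] A [ 427.9 -141.1] B [ 423.6 -140.3]
c2 tri [368.7 161.7  13.4] A [371.6 162.5] B [368.1 160.7]
c3 tri [708.7 224.7  11.8] A [712.3 225.1] B [707.7 224.9]
c4 tri [766.  -77.4  11.5] A [768.6 -76.8] B [765.4 -75.1]
10.656579831201826 10.596974884456069 0.34670254911164566 0.30684647233632867
yaw 0.18547225377049875 origin [0.56630239 0.05233407]
tall [142.8  28. ]
tip [ 30.1 104.9]
sleeve [-0.6 -2.2]
ball [ -16.9 -195.4]
hub [ -52.3 -110.1]
short [-132.1   65.4]
pin [ 120.9 -114.8]
stop [   3.1 -103. ]
collar [-144.2  -25.1]
c1 [-173.8 -163.8]
c2 [-172.9  143.6]
c3 [173.1 143.2]
c4 [ 173.6 -163.1]
```

```bash
cat >> h.py <<'E'
AX=np.array([566.,51.]); PV=np.array([528.2,-73.]); TALL=np.array([701.5,106.])
def pose():
    s=arm.observe(); a=s['ee_rot']; Rm=cv2.Rodrigues(np.array(a))[0]
    return s['tcp_pos']*1e3, np.degrees(np.arctan2(Rm[1,1],Rm[0,1])), s
def rows(targets):
    p,yaw,s=pose(); y=np.radians(yaw)
    xh=np.array([-np.sin(y),np.cos(y),0]);yh=np.array([np.cos(y),np.sin(y),0])
    print('now',p.round(1),round(yaw,1),'t',s['time'],'F',s['wrist_force'].round(1),'q6',s['joints'][5].round(2))
    for t in targets:
        d=np.array(t[:3])-p; print([[round(d@xh),round(d@yh),round(-d[2])],[0,0,round(-np.radians(t[3]-yaw),2)],0])
def arc(c,r,off,th,z):  # off along CCW tangent
    a=np.radians(th); q=c+r*np.array([np.cos(a),np.sin(a)])+off*np.array([-np.sin(a),np.cos(a)])
    return [q[0],q[1],z,th]
E
python3 - <<'E'
from h import *
import pickle
B=pickle.load(open('pics/side.png.pkl','rb'));A=pickle.load(open('pics/scene.png.pkl','rb'))
print('shaft',onz(B,317,103,.17),onz(A,157,160,.17),'tubes',onz(B,280,114,.095),onz(B,256,133,.095))
rows([arc(AX,78,37,84.3,210),arc(AX,78,37,84.3,66)])
E
```

```text
shaft [ 0.49276108 -0.3430187   0.17      ] [ 0.4976411  -0.35571827  0.17      ] tubes [ 0.59963714 -0.39765147  0.095     ] [ 0.66616063 -0.30293829  0.095     ]
now [277.1 587.3 207. ] 64.7 t 0.1 F [-0.2  0.7 -0.7] q6 -0.08
[[-429, -301, -3], [0, 0, np.float64(-0.34)], 0]
[[-429, -301, 141], [0, 0, np.float64(-0.34)], 0]
```

>>> move_arm([
  [[-43,-30,-3],[0,0,-0.03],0],
  [[-86,-60,-3],[0,0,-0.07],0],
  [[-130,-90,-3],[0,0,-0.1],0],
  [[-173,-120,-3],[0,0,-0.14],0],
  [[-215,-150,-3],[0,0,-0.17],0],
  [[-258,-180,-3],[0,0,-0.2],0],
  [[-300,-210,-3],[0,0,-0.24],0],
  [[-343,-240,-3],[0,0,-0.27],0],
  [[-386,-270,-3],[0,0,-0.31],0],
  [[-429,-301,-3],[0,0,-0.34],0],
  [[-429,-301,-3],[0,0,-0.34],0],
  [[-429,-301,-3],[0,0,-0.34],0],
])

```text
time: 1.6
tcp_pos: [0.5365, 0.1328, 0.2106]
ee_rot: [-0.159, -3.136, -0.0]
wrist_force: [0.5, -0.3, -0.1]
gripper_width: 0.0009
grip_force: 0.0
```

```bash
python3 - <<'E'
from h import *
snap('wrist','w1.png'); 
rows([arc(AX,78,37,84.3,66)])
E
```

```text
now [536.3 133.3 210.8] 84.3 t 1.65 F [ 0.2  1.2 -0. ] q6 -1.32
[[-1, -1, 145], [0, 0, np.float64(-0.0)], 0]
```

View pics/w1.png

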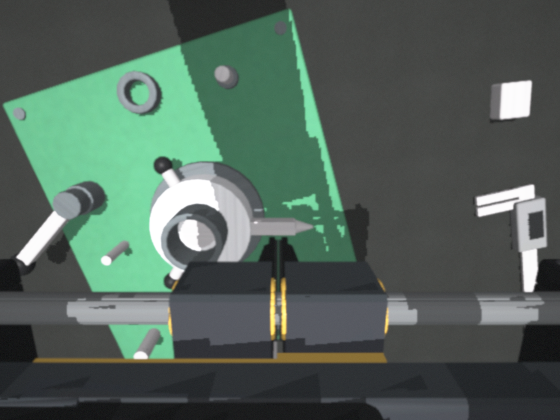

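The wrist view shows the closed fingertips at about (280,240), next to the pointer (tip at (312,227)), with plate, collar and posts where I measured them. Descending.

>>> move_arm([
  [[-1,-1,35],[0,0,0],0],
  [[-1,-1,70],[0,0,0],0],
  [[-1,-1,105],[0,0,0],0],
  [[-1,-1,130],[0,0,0],0],
  [[-1,-1,145],[0,0,0],0],
  [[-1,-1,145],[0,0,0],0],
])

```text
time: 2.4
tcp_pos: [0.5367, 0.1322, 0.0652]
ee_rot: [-0.156, -3.136, 0.001]
wrist_force: [-0.2, 0.7, -0.3]
gripper_width: 0.0004
grip_force: 0.0
```

```bash
python3 - <<'E'
from h import *
rows([arc(AX,78,o,84.3,66) for o in (27,20)]+[arc(AX,78,17,th,66) for th in (80,74,68,62,56,50,44,38,34)])
E
```

```text
now [536.7 132.2  65.2] 84.3 t 2.4 F [-0.2  0.7 -0.3] q6 -1.33
[[-10, 0, -1], [0, 0, np.float64(0.0)], 0]
[[-17, 0, -1], [0, 0, np.float64(0.0)], 0]
[[-26, 1, -1], [0, 0, np.float64(0.08)], 0]
[[-34, 2, -1], [0, 0, np.float64(0.18)], 0]
[[-43, 2, -1], [0, 0, np.float64(0.28)], 0]
[[-51, 1, -1], [0, 0, np.float64(0.39)], 0]
[[-59, -1, -1], [0, 0, np.float64(0.49)], 0]
[[-67, -4, -1], [0, 0, np.float64(0.6)], 0]
[[-75, -7, -1], [0, 0, np.float64(0.7)], 0]
[[-82, -12, -1], [0, 0, np.float64(0.81)], 0]
[[-86, -15, -1], [0, 0, np.float64(0.88)], 0]
```

>>> move_arm([
  [[-10,0,-1],[0,0,0],0],
  [[-17,0,-1],[0,0,0],0],
  [[-26,1,-1],[0,0,0.08],0],
  [[-34,2,-1],[0,0,0.18],0],
  [[-43,2,-1],[0,0,0.28],0],
  [[-51,1,-1],[0,0,0.39],0],
  [[-59,-1,-1],[0,0,0.49],0],
  [[-67,-4,-1],[0,0,0.6],0],
  [[-75,-7,-1],[0,0,0.7],0],
  [[-82,-12,-1],[0,0,0.81],0],
  [[-86,-15,-1],[0,0,0.88],0],
  [[-86,-15,-1],[0,0,0.88],0],
])

```text
time: 3.9
tcp_pos: [0.6231, 0.1076, 0.0681]
ee_rot: [1.479, 2.77, 0.001]
wrist_force: [0.2, 0.2, 0.1]
gripper_width: 0.0005
grip_force: 0.0
```

```bash
python3 - <<'E'
from h import *
rows([arc(AX,78,17,th,66) for th in (30,27,25,23.5,22.1)])
c=snap('side','s2.png');b=c['pixels'][170:305,205:375,::-1]
cv2.imwrite('pics/s2c.png',cv2.resize(b,None,fx=4.4,fy=4.4,interpolation=cv2.INTER_CUBIC))
E
```

```text
now [623.1 107.6  68.1] 33.8 t 3.9 F [0.2 0.2 0.1] q6 -0.5
[[-3, 0, 2], [0, 0, np.float64(0.07)], 0]
[[-8, 1, 2], [0, 0, np.float64(0.12)], 0]
[[-10, 1, 2], [0, 0, np.float64(0.15)], 0]
[[-12, 1, 2], [0, 0, np.float64(0.18)], 0]
[[-14, 1, 2], [0, 0, np.float64(0.2)], 0]
```

View pics/s2c.png

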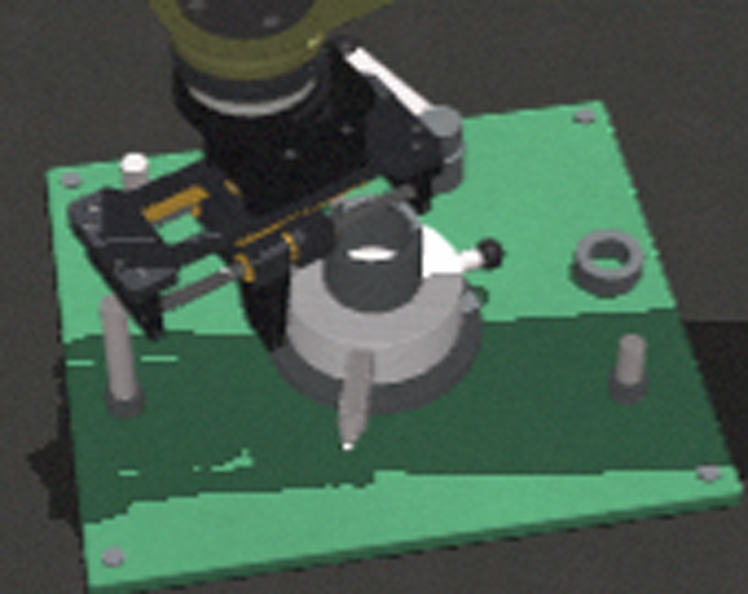

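The side view shows the pointer still at (347,446), so it did not move. The fingertip is at about (272,348), already past it, so it must have missed the bar. I'll check the actual fingertip height.

```bash
python3 - <<'E'
from h import *
import pickle
B=pickle.load(open('pics/s2.png.pkl','rb'));p,yaw,s=pose()
f=lambda q:((q-[205,170]+.5)*4.4-.5).round(0)
for dz in (0,19,30):
    print(dz,f(proj(B,(p-[0,0,dz])/1e3)))
print(s['joints'],s['ee_rot'],p)
for z in (.03,.049,.06,.07,.09): print(z,onz(B,(272+.5)/4.4-.5+205,(348+.5)/4.4-.5+170,z))
c=snap('wrist','w2.png')
E
```

```text
0 [264. 345.]
19 [265. 368.]
30 [266. 381.]
[ 8.63777728e-02  2.06334911e-01  1.80441078e+00  7.87310874e-05
  1.12967966e+00 -5.04374393e-01] [1.47818011e+00 2.77104351e+00 1.09278612e-03] [622.71860591 107.74514674  67.86027734]
0.03 [0.6210192  0.07735559 0.03      ]
0.049 [0.61962504 0.09348057 0.049     ]
0.06 [0.61881789 0.10281608 0.06      ]
0.07 [0.61808412 0.11130291 0.07      ]
0.09 [0.61661658 0.12827657 0.09      ]
```

View pics/w2.png

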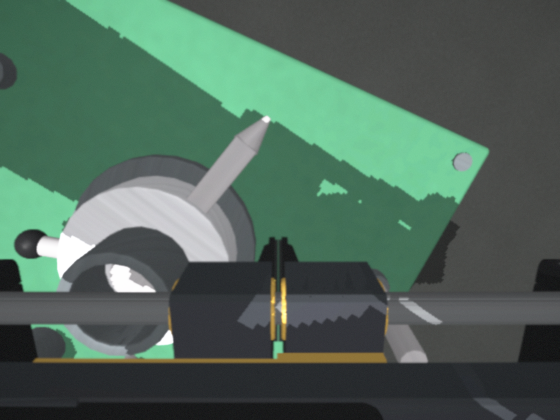

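The wrist view confirms it: the pointer (tip (266,120)) is untouched, and the fingers end at about (280,238). I'll measure the fingertip's position in the tool frame from both views.

```bash
python3 - <<'E'
from h import *
import pickle
c=pickle.load(open('pics/w2.png.pkl','rb')); T=np.array(c['T_tool_cam']); print(T.round(3), c['K'])
K=c['K']
im=c['pixels'].astype(int)
print(im[225:262:3,280].tolist())
for v in (233,238,243):
    d=np.array([(280-K[0][2])/K[0][0],(v-K[1][2])/K[1][1],1]);d=T[:3,:3]@d;o=T[:3,3]
    for x in (-10,0,10): print(v,x,((o+d*(x/1e3-o[0])/d[0])*1e3).round(1))
# ground shift check: pointer tip expected
E
```

```text
[[-0.    -0.965 -0.263  0.074]
 [ 1.     0.    -0.001  0.001]
 [ 0.001 -0.263  0.965 -0.176]
 [ 0.     0.     0.     1.   ]] [[350.81218601   0.         277.81845239]
 [  0.         350.81218601 206.65486321]
 [  0.           0.           1.        ]]
[[68, 114, 89], [68, 115, 89], [67, 114, 89], [66, 113, 89], [66, 108, 86], [45, 59, 51], [39, 42, 42], [37, 40, 40], [38, 43, 42], [40, 42, 41], [38, 42, 40], [38, 43, 41], [38, 41, 42]]
233 -10 [-10.    2.   60.7]
233 0 [ 0.   1.8 32.6]
233 10 [10.   1.7  4.5]
238 -10 [-10.    1.9  50.5]
238 0 [ 0.   1.8 23.6]
238 10 [10.   1.6 -3.3]
243 -10 [-10.    1.9  41.1]
243 0 [ 0.   1.7 15.3]
243 10 [ 10.    1.6 -10.5]
```

The fingers end at about the TCP's own height, so at TCP z = 66 they passed over the bar (top 56 mm). I'll redo it at TCP z = 45, with the jaws turned so that the gripper body stays clear of the sleeve and the tall post.

```bash
cat >> h.py <<'E'
def arcx(c,r,off,th,z,sg=-90):
    t=arc(c,r,off,th,z); t[3]=th+sg; return t
E
python3 - <<'E'
from h import *
p,y,s=pose()
rows([[p[0],p[1],140,y],arcx(AX,80,40,84.3,140)])
E
```

```text
now [622.4 107.8  67.6] 33.9 t 4.0 F [-0.4 -0.1  0.5] q6 -0.5
[[0, 0, -72], [0, 0, np.float64(-0.0)], 0]
[[71, -58, -72], [0, 0, np.float64(0.69)], 0]
```

>>> move_arm([
  [[0,0,-36],[0,0,0],0],
  [[0,0,-72],[0,0,0],0],
  [[15,-12,-72],[0,0,0.14],0],
  [[30,-24,-72],[0,0,0.28],0],
  [[45,-36,-72],[0,0,0.42],0],
  [[60,-48,-72],[0,0,0.56],0],
  [[71,-58,-72],[0,0,0.69],0],
  [[71,-58,-72],[0,0,0.69],0],
  [[71,-58,-72],[0,0,0.69],0],
])

```text
time: 5.12
tcp_pos: [0.5346, 0.1346, 0.1395]
ee_rot: [2.327, 2.11, 0.001]
wrist_force: [0.2, -0.6, 0.4]
gripper_width: 0.0005
grip_force: 0.0
```

```bash
python3 - <<'E'
from h import *
rows([arcx(AX,80,40,84.3,45),arcx(AX,80,24,84.3,45),arcx(AX,80,17,80,45)])
E
```

```text
now [534.6 134.6 139.5] -5.6 t 5.125 F [ 0.2 -0.6  0.4] q6 0.25
[[0, 0, 94], [0, 0, np.float64(0.0)], 0]
[[0, 16, 94], [0, 0, np.float64(0.0)], 0]
[[1, 29, 94], [0, 0, np.float64(0.08)], 0]
```

>>> move_arm([
  [[0,0,40],[0,0,0],0],
  [[0,0,70],[0,0,0],0],
  [[0,0,85],[0,0,0],0],
  [[0,0,94],[0,0,0],0],
  [[0,8,94],[0,0,0],0],
  [[0,16,94],[0,0,0],0],
  [[0,22,94],[0,0,0.04],0],
  [[1,29,94],[0,0,0.08],0],
  [[1,29,94],[0,0,0.08],0],
])

```text
time: 6.25
tcp_pos: [0.564, 0.1327, 0.0457]
ee_rot: [2.412, 2.012, 0.001]
wrist_force: [-0.0, -0.5, 0.1]
gripper_width: 0.0004
grip_force: 0.0
```

```bash
python3 - <<'E'
from h import *
rows([arcx(AX,80,17,th,45) for th in (75,70,65,60,55,50,45,40,35)])
c=snap('wrist','w3.png')
E
```

```text
now [564.  132.7  45.7] -10.3 t 6.25 F [-0.  -0.5  0.1] q6 0.32
[[1, 6, 1], [0, 0, np.float64(0.08)], 0]
[[2, 13, 1], [0, 0, np.float64(0.17)], 0]
[[2, 20, 1], [0, 0, np.float64(0.26)], 0]
[[1, 28, 1], [0, 0, np.float64(0.34)], 0]
[[0, 35, 1], [0, 0, np.float64(0.43)], 0]
[[-2, 41, 1], [0, 0, np.float64(0.52)], 0]
[[-5, 48, 1], [0, 0, np.float64(0.6)], 0]
[[-8, 55, 1], [0, 0, np.float64(0.69)], 0]
[[-11, 61, 1], [0, 0, np.float64(0.78)], 0]
```

View pics/w3.png

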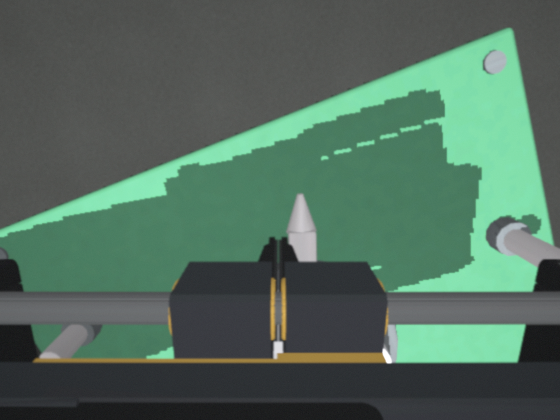

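The wrist view shows the finger (270–290, 240) alongside the pointer bar (288–317, 240), about to touch it, with the bar pointing straight up the picture. Pushing now.

>>> move_arm([
  [[1,6,1],[0,0,0.08],0],
  [[2,13,1],[0,0,0.17],0],
  [[2,20,1],[0,0,0.26],0],
  [[1,28,1],[0,0,0.34],0],
  [[0,35,1],[0,0,0.43],0],
  [[-2,41,1],[0,0,0.52],0],
  [[-5,48,1],[0,0,0.6],0],
  [[-8,55,1],[0,0,0.69],0],
  [[-11,61,1],[0,0,0.78],0],
  [[-11,61,1],[0,0,0.78],0],
])

```text
time: 7.55
tcp_pos: [0.6213, 0.1109, 0.0442]
ee_rot: [2.996, 0.946, 0.0]
wrist_force: [-0.2, -0.0, 0.6]
gripper_width: 0.0004
grip_force: 0.0
```

```bash
python3 - <<'E'
from h import *
rows([arcx(AX,80,17,th,45) for th in (32,29,27,25,23,21)])
c=snap('side','s3.png');w=snap('wrist','w4.png')['pixels'][:,:,::-1]
b=cv2.resize(c['pixels'][170:305,205:375,::-1],None,fx=3,fy=3,interpolation=cv2.INTER_CUBIC)
w=w[:280,150:430]
o=np.zeros((420,800,3),np.uint8);o[:b.shape[0],:510]=b;o[:280,515:795]=w
cv2.imwrite('pics/m3.png',o)
E
```

```text
now [621.3 110.9  44.2] -55.0 t 7.55 F [-0.2 -0.   0.6] q6 1.05
[[1, 5, -1], [0, 0, np.float64(0.05)], 0]
[[2, 9, -1], [0, 0, np.float64(0.11)], 0]
[[2, 12, -1], [0, 0, np.float64(0.14)], 0]
[[2, 15, -1], [0, 0, np.float64(0.18)], 0]
[[2, 17, -1], [0, 0, np.float64(0.21)], 0]
[[2, 20, -1], [0, 0, np.float64(0.25)], 0]
```

View pics/m3.png

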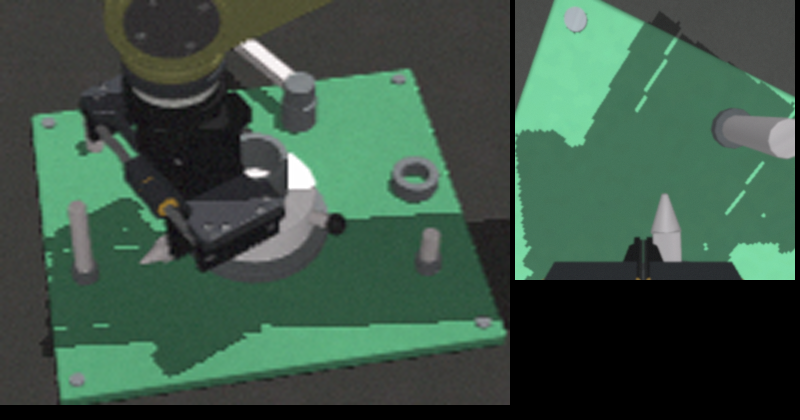

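The pointer now moves with the finger. The side view has its tip at about (145,262) in the crop, and the wrist view has it at (300,195). I'll compute the angle left to go.

```bash
cat >> h.py <<'E'
def wpt(c,u,v,z):
    s=c['s'];Rt=cv2.Rodrigues(np.array(s['ee_rot']))[0];T=np.array(c['T_tool_cam']);K=c['K']
    d=np.array([[(u-K[0][2])/K[0][0],(v-K[1][2])/K[1][1]]]);p=d.copy()
    for _ in range(20): p=d/(1+c['k1']*(p**2).sum())
    dd=Rt@T[:3,:3]@np.r_[p[0],1];o=Rt@T[:3,3]+s['tcp_pos']
    return (o+dd*(z-o[2])/dd[2])*1e3
E
python3 - <<'E'
from h import *
import pickle
c=pickle.load(open('pics/w4.png.pkl','rb'));B=pickle.load(open('pics/s3.png.pkl','rb'))
ang=lambda p:np.degrees(np.arctan2(*(p[:2]-AX)[::-1]))
t=wpt(c,300,195,.048);print(t,ang(t),'post foot',wpt(c,363,128,.02))
t=onz(B,145/3+205-.3,263/3+170-.3,.048)*1e3;print(t,ang(t))
print('tall',ang(TALL))
E
```

```text
[655.15440058 121.18171226  48.        ] 38.20957048627063 post foot [701.96279441 109.67281126  20.        ]
[650.18381414 119.86602723  48.        ] 39.28466150425005
tall 22.092433165224033
```

>>> move_arm([
  [[1,5,-1],[0,0,0.05],0],
  [[2,9,-1],[0,0,0.11],0],
  [[2,12,-1],[0,0,0.14],0],
  [[2,15,-1],[0,0,0.18],0],
  [[2,17,-1],[0,0,0.21],0],
  [[2,20,-1],[0,0,0.25],0],
  [[2,20,-1],[0,0,0.25],0],
])

```text
time: 8.52
tcp_pos: [0.6347, 0.0955, 0.0453]
ee_rot: [3.09, 0.563, 0.001]
wrist_force: [-0.7, 0.1, -0.2]
gripper_width: 0.0002
grip_force: 0.4
```

```bash
python3 - <<'E'
from h import *
rows([arcx(AX,80,17,th,45) for th in (20,19,18.5)])
c=snap('side','s5.png');w=snap('wrist','w5.png')['pixels'][:,:,::-1]
b=cv2.resize(c['pixels'][220:300,205:300,::-1],None,fx=5,fy=5,interpolation=cv2.INTER_CUBIC)
w=w[:280,200:500]
o=np.zeros((420,800,3),np.uint8);o[:b.shape[0],:475]=b;o[:280,500:800]=w
cv2.imwrite('pics/m5.png',o)
E
```

```text
now [634.7  95.5  45.3] -69.4 t 8.525 F [-0.7  0.1 -0.2] q6 1.28
[[0, 1, 0], [0, 0, np.float64(0.01)], 0]
[[1, 3, 0], [0, 0, np.float64(0.03)], 0]
[[1, 3, 0], [0, 0, np.float64(0.04)], 0]
```

View pics/m5.png

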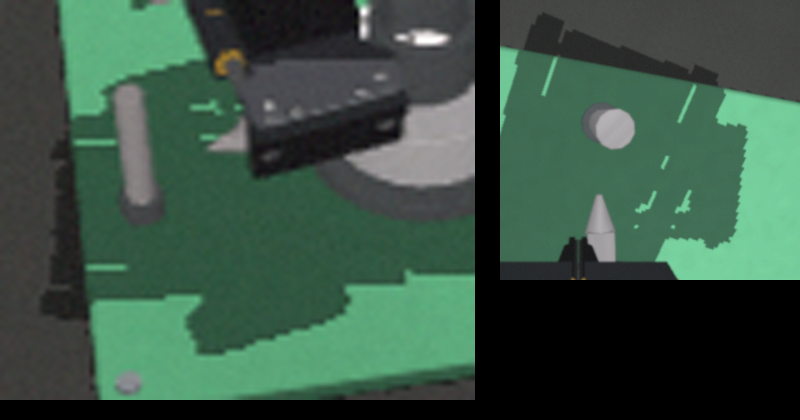

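The wrist view shows the tip at full-image (299,195), the post top at (314,129) and its foot near (302,122), so it is nearly aligned.

```bash
python3 - <<'E'
from h import *
import pickle
c=pickle.load(open('pics/w5.png.pkl','rb'))
ang=lambda p:np.degrees(np.arctan2(*(p[:2]-AX)[::-1]))
t=wpt(c,299.5,195,.048);p=wpt(c,314,129,.099);f=wpt(c,302,122,.026)
print(t,ang(t));print(p,ang(p),f,ang(f))
E
```

```text
[669.80062464  97.1258003   48.        ] 23.95888870095572
[703.26047344 108.36029726  99.        ] 22.679746304018146 [703.66586685 107.63531391  26.        ] 22.362115147123593
```

>>> move_arm([
  [[0,1,0],[0,0,0.01],0],
  [[0,2.2,0],[0,0,0.028],0],
  [[0,2.2,0],[0,0,0.028],0],
  [[0,2.2,0],[0,0,0.028],0],
  [[0,2.2,0],[0,0,0.028],0],
  [[0,-10,0],[0,0,0.028],0],
  [[0,-20,0],[0,0,0.028],0],
  [[0,-20,-40],[0,0,0.028],0],
  [[0,-20,-80],[0,0,0.028],0],
  [[0,-20,-110],[0,0,0.028],0],
  [[0,-20,-110],[0,0,0.028],0],
])

```text
time: 10.0
tcp_pos: [0.6289, 0.1152, 0.1586]
ee_rot: [3.097, 0.521, 0.01]
wrist_force: [0.6, -0.3, -0.6]
gripper_width: 0.0006
grip_force: 0.0
```

```bash
python3 - <<'E'
from h import *
c=snap('wrist','w6.png');w=c['pixels'][:270,150:450,::-1]
b=snap('side','s6.png')['pixels'][215:290,210:320,::-1]
o=np.zeros((600,800,3),np.uint8);o[:540,:600]=cv2.resize(w,None,fx=2,fy=2,interpolation=cv2.INTER_CUBIC)
b=cv2.resize(b,None,fx=3,fy=3,interpolation=cv2.INTER_CUBIC); o[375:600,470:800]=b
cv2.imwrite('pics/m6.png',o)
p,y,s=pose();print(p,y)
f=lambda X:None
E
```

```text
[626.56832946 114.74281312 154.21462905] -70.90720994080526
```

View pics/m6.png

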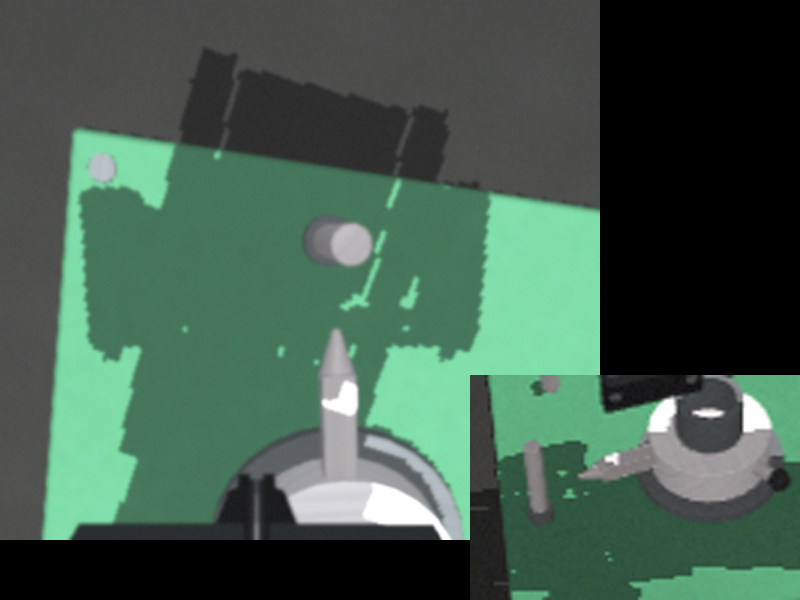

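The wrist view shows the tip at full-image (318,164), the bar root at (320,235), the post top at (325,122) and its foot at (313,120). That was my eleventh picture, one over the limit, so I'll view no more and use numbers only. Next: check alignment from these pixels.

```bash
python3 - <<'E'
from h import *
import pickle
c=pickle.load(open('pics/w6.png.pkl','rb'));B=pickle.load(open('pics/s6.png.pkl','rb'))
ang=lambda p:np.degrees(np.arctan2(*(p[:2]-AX)[::-1]))
t=wpt(c,318.2,164,.048);r=wpt(c,319.7,235,.056);p=wpt(c,325.5,122,.099);f=wpt(c,312.5,120,.026)
for q in(t,r,p,f): print(q.round(1),ang(q).round(2))
d=(t-r)[:2];d/=np.linalg.norm(d);g=((p+f)/2-r)[:2];print('bar dir',np.degrees(np.arctan2(d[1],d[0])),'post offset',d[0]*g[1]-d[1]*g[0])
u=lambda x,y:((x-470)/3-.3+210,(y-375)/3-.3+215)
print('side tip',ang(onz(B,*u(581,476),.048)*1e3),'post top',ang(onz(B,*u(533,446),.099)*1e3))
# clamp waypoints
rows([[627,115,200,-70],arc(PV,62,-40,-49.5,200)])
E
```

```text
[671.   94.7  48. ] 22.57
[616.2  73.4  56. ] 24.09
[703.3 107.9  99. ] 22.53
[702.7 109.2  26. ] 23.07
bar dir 21.142854405575818 post offset 1.4710893738849293
side tip 22.141002182434377 post top 22.169730635612524
now [626.6 114.7 154.2] -70.9 t 10.1 F [-0.2 -0.  -0.8] q6 1.33
[[0, 0, -46], [0, 0, np.float64(-0.02)], 0]
[[-169, 218, -46], [0, 0, np.float64(-0.37)], 0]
```

The pointer is aligned to about 1 mm. Next is the clamp.

>>> move_arm([
  [[0,0,-46],[0,0,0],0],
  [[-24,31,-46],[0,0,-0.05],0],
  [[-48,62,-46],[0,0,-0.1],0],
  [[-72,93,-46],[0,0,-0.16],0],
  [[-96,124,-46],[0,0,-0.21],0],
  [[-120,155,-46],[0,0,-0.26],0],
  [[-144,186,-46],[0,0,-0.32],0],
  [[-169,218,-46],[0,0,-0.37],0],
  [[-169,218,-46],[0,0,-0.37],0],
  [[-169,218,-46],[0,0,-0.37],0],
])

```text
time: 11.35
tcp_pos: [0.538, -0.1462, 0.1993]
ee_rot: [-2.948, -1.08, 0.003]
wrist_force: [0.0, -0.1, 0.5]
gripper_width: 0.0004
grip_force: 0.0
```

```bash
python3 - <<'E'
from h import *
rows([arc(PV,62,-40,-49.5,z) for z in (150,100,65,48)]+[arc(PV,62,-28,-49.5,48),arc(PV,62,-17,-49.5,48)])
E
```

```text
now [ 538.  -146.2  199.3] -49.8 t 11.35 F [ 0.  -0.1  0.5] q6 0.51
[[0, 0, 49], [0, 0, np.float64(-0.0)], 0]
[[0, 0, 99], [0, 0, np.float64(-0.0)], 0]
[[0, 0, 134], [0, 0, np.float64(-0.0)], 0]
[[0, 0, 151], [0, 0, np.float64(-0.0)], 0]
[[12, 0, 151], [0, 0, np.float64(-0.0)], 0]
[[23, 0, 151], [0, 0, np.float64(-0.0)], 0]
```

>>> move_arm([
  [[0,0,49],[0,0,0],0],
  [[0,0,99],[0,0,0],0],
  [[0,0,134],[0,0,0],0],
  [[0,0,151],[0,0,0],0],
  [[0,0,151],[0,0,0],0],
  [[12,0,151],[0,0,0],0],
  [[20,0,151],[0,0,0],0],
  [[20,0,151],[0,0,0],0],
])

```text
time: 12.35
tcp_pos: [0.5554, -0.1336, 0.0515]
ee_rot: [2.948, 1.082, 0.003]
wrist_force: [0.2, -0.2, 0.1]
gripper_width: 0.0004
grip_force: 0.0
```

```bash
python3 - <<'E'
from h import *
rows([arc(PV,62,-17,th,48) for th in (-46,-40,-34,-28,-22,-16,-10,-4,0)])
E
```

```text
now [ 555.4 -133.6   51.5] -49.7 t 12.35 F [ 0.2 -0.2  0.1] q6 0.54
[[5, -1, 4], [0, 0, np.float64(-0.06)], 0]
[[12, 0, 4], [0, 0, np.float64(-0.17)], 0]
[[19, 0, 4], [0, 0, np.float64(-0.27)], 0]
[[26, 0, 4], [0, 0, np.float64(-0.38)], 0]
[[32, -1, 4], [0, 0, np.float64(-0.48)], 0]
[[39, -3, 4], [0, 0, np.float64(-0.59)], 0]
[[45, -5, 4], [0, 0, np.float64(-0.69)], 0]
[[51, -8, 4], [0, 0, np.float64(-0.8)], 0]
[[55, -11, 4], [0, 0, np.float64(-0.87)], 0]
```

>>> move_arm([
  [[0,0,4],[0,0,0],0],
  [[5,-1,4],[0,0,-0.06],0],
  [[12,0,4],[0,0,-0.17],0],
  [[19,0,4],[0,0,-0.27],0],
  [[26,0,4],[0,0,-0.38],0],
  [[32,-1,4],[0,0,-0.48],0],
  [[39,-3,4],[0,0,-0.59],0],
  [[45,-5,4],[0,0,-0.69],0],
  [[51,-8,4],[0,0,-0.8],0],
  [[55,-11,4],[0,0,-0.87],0],
  [[55,-11,4],[0,0,-0.87],0],
])

```text
time: 13.72
tcp_pos: [0.589, -0.0902, 0.0461]
ee_rot: [2.22, 2.222, -0.0]
wrist_force: [0.6, -1.1, -0.3]
gripper_width: 0.0006
grip_force: 0.5
```

```bash
python3 - <<'E'
from h import *
rows([arc(PV,62,-17,th,48) for th in (3,6,9,10.6)]+[arc(PV,62,o,10.6,48) for o in (-14,-11,-8)])
c=snap('side','s7.png');im=c['pixels'].astype(int)
# black ball: dark pixels with lever; bright lever pixels in region
hsv=cv2.cvtColor(c['pixels'],cv2.COLOR_RGB2HSV);r=np.s_[165:220,240:320]
m=(hsv[...,2]<30)
for th in (-50,0,10.6):
    for rr in(65,90):
        a=np.radians(th);X=np.r_[PV+rr*np.array([np.cos(a),np.sin(a)]),56]/1e3;q=proj(c,X);print(th,rr,q.round(1),im[int(round(q[1])),int(round(q[0]))])
E
```

```text
now [589.  -90.2  46.1] 0.1 t 13.725 F [ 0.6 -1.1 -0.3] q6 -0.24
[[3, 2, -2], [0, 0, np.float64(-0.05)], 0]
[[7, 3, -2], [0, 0, np.float64(-0.1)], 0]
[[10, 3, -2], [0, 0, np.float64(-0.16)], 0]
[[12, 3, -2], [0, 0, np.float64(-0.18)], 0]
[[15, 3, -2], [0, 0, np.float64(-0.18)], 0]
[[18, 2, -2], [0, 0, np.float64(-0.18)], 0]
[[21, 2, -2], [0, 0, np.float64(-0.18)], 0]
-50 65 [288.5 185.7] [64 66 61]
-50 90 [282.7 180.9] [26 19 26]
0 65 [279.3 198.5] [152 144 147]
0 90 [269.8 198.4] [31 32 32]
10.6 65 [279.6 201.7] [133 128 128]
10.6 90 [270.1 202.9] [30 33 29]
```

>>> move_arm([
  [[3,2,-1],[0,0,-0.05],0],
  [[7,3,-1],[0,0,-0.1],0],
  [[10,3,-1],[0,0,-0.16],0],
  [[12,3,-1],[0,0,-0.18],0],
  [[12,3,-1],[0,0,-0.18],0],
])

```text
time: 14.4
tcp_pos: [0.5914, -0.0788, 0.0468]
ee_rot: [2.011, 2.413, -0.002]
wrist_force: [0.8, -5.9, -2.4]
gripper_width: 0.0006
grip_force: 2.6
```

>>> move_arm([
  [[1.5,0,0],[0,0,0],0],
  [[3,0,0],[0,0,0],0],
  [[3,0,0],[0,0,0],0],
])

```text
time: 14.78
tcp_pos: [0.5914, -0.0786, 0.0469]
ee_rot: [2.007, 2.41, -0.007]
wrist_force: [3.0, -13.5, -4.6]
gripper_width: 0.0004
grip_force: 6.8
```

At the stop: the force rises to 13.5 N with no motion, and the finger offset is exactly the 17 mm expected at home. Backing off and lifting.

>>> move_arm([
  [[-10,0,0],[0,0,0],0],
  [[-25,0,0],[0,0,0],0],
  [[-30,0,0],[0,0,0],0],
  [[-30,0,-40],[0,0,0],0],
  [[-30,0,-90],[0,0,0],0],
  [[-40,0,-140],[0,0,0],0],
  [[-90,0,-180],[0,0,0],0],
  [[-130,0,-200],[0,0,0],0],
  [[-130,0,-200],[0,0,0],0],
  [[-130,0,-200],[0,0,0],0],
])

```text
time: 16.02
tcp_pos: [0.6143, -0.2022, 0.2461]
ee_rot: [-2.009, -2.412, -0.0]
wrist_force: [0.6, -0.4, -1.7]
gripper_width: 0.0005
grip_force: 0.0
```

```bash
python3 - <<'E'
from h import *
c=snap('side','s8.png');hsv=cv2.cvtColor(c['pixels'],cv2.COLOR_RGB2HSV).astype(int);s=arm.observe()
print(s['tcp_pos'],s['wrist_force'])
B=(hsv[...,1]<60)&(hsv[...,2]>130)
# bright (steel) along circles at lever and pointer
for nm,C,r,z,lo,hi in(('lever',PV,40,.059,-70,40),('lever',PV,72,.059,-70,40),('ptr',AX,75,.056,-10,100),('ptr',AX,90,.056,-10,100)):
    hit=[]
    for th in np.arange(lo,hi,.5):
        a=np.radians(th);q=proj(c,np.r_[(C+r*np.array([np.cos(a),np.sin(a)]))/1e3,z]).round().astype(int)
        if B[q[1],q[0]]: hit.append(th)
    print(nm,r,len(hit),(min(hit),np.median(hit),max(hit)) if hit else None)
E
```

```text
[ 0.61411887 -0.20168155  0.2456198 ] [-0.46235269 -0.45737387  0.38673625]
lever 40 65 (np.float64(4.0), np.float64(20.0), np.float64(38.5))
lever 72 49 (np.float64(5.5), np.float64(17.5), np.float64(39.0))
ptr 75 104 (np.float64(18.0), np.float64(61.75), np.float64(99.5))
ptr 90 28 (np.float64(17.0), np.float64(23.75), np.float64(34.5))
```

```bash
python3 -c "
from rig import arm
print(arm.sign_off())"
```

```text
the job is handed in; nothing more can be done
None
```

The job is handed in, verdict not reported: the pointer is within about 1.5 mm of the tall post by my measurements, the clamp lever is against its stop and the sleeve was never approached, but I viewed 11 pictures against the limit of 10.

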